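# Line up the brush-handle size samples

## Task

Stand the four loose brush handles upright on the four round marks of the sample board, one centred on each mark, in order of height: the shortest on the mark next to the blue tape dispenser, then rising to the tallest at the far end of the row. Leave the tape dispenser where it stands.

Things in the scene. Friction and masses are not known exactly. Their poses are not given: they have to be found in the camera images.
- handle_1: the shortest of four loose empty brush handles: a round cylinder 24 mm across and 40 mm high, black grip below, brass ferrule with an open mouth above, about 30 g; starts upright on the bench (z = 0), nearer the robot than the board. Origin: centre of its underside, z up along it. The many handles in the two cardboard trays at the sides are stock.
- handle_2: the second shortest of four loose empty brush handles: a round cylinder 30 mm across and 55 mm high, black grip below, brass ferrule with an open mouth above, about 50 g; starts upright on the bench (z = 0), nearer the robot than the board. Origin: centre of its underside, z up along it. The many handles in the two cardboard trays at the sides are stock.
- handle_3: the second tallest of four loose empty brush handles: a round cylinder 36 mm across and 70 mm high, black grip below, brass ferrule with an open mouth above, about 80 g; starts upright on the bench (z = 0), nearer the robot than the board. Origin: centre of its underside, z up along it. The many handles in the two cardboard trays at the sides are stock.
- handle_4: the tallest of four loose empty brush handles: a round cylinder 42 mm across and 85 mm high, black grip below, brass ferrule with an open mouth above, about 120 g; starts upright on the bench (z = 0), nearer the robot than the board. Origin: centre of its underside, z up along it. The many handles in the two cardboard trays at the sides are stock.
- mark_1: first of four like round white paper marks, 48 mm across, 68 to 92 mm apart in a row on the flat cardboard sample board (fixed, 115 x 360 mm, 5 mm thick), counted from the -y (robot's right) end. Origin: its centre on the board's top, 5 mm above the bench. Its y runs along the row to the higher numbers, x across it, away from the robot.
- mark_2: second of four like round white paper marks, 48 mm across, 68 to 92 mm apart in a row on the flat cardboard sample board (fixed, 115 x 360 mm, 5 mm thick), counted from the -y (robot's right) end. Origin: its centre on the board's top, 5 mm above the bench. Its y runs along the row to the higher numbers, x across it, away from the robot.
- mark_3: third of four like round white paper marks, 48 mm across, 68 to 92 mm apart in a row on the flat cardboard sample board (fixed, 115 x 360 mm, 5 mm thick), counted from the -y (robot's right) end. Origin: its centre on the board's top, 5 mm above the bench. Its y runs along the row to the higher numbers, x across it, away from the robot.
- mark_4: fourth of four like round white paper marks, 48 mm across, 68 to 92 mm apart in a row on the flat cardboard sample board (fixed, 115 x 360 mm, 5 mm thick), counted from the -y (robot's right) end. Origin: its centre on the board's top, 5 mm above the bench. Its y runs along the row to the higher numbers, x across it, away from the robot.
- dispenser: blue tape dispenser with a white roll, 130 mm long (its x), 56 wide (y), 85 high, 0.9 kg, standing loose on the bench beyond one end of the row, about 110 mm from the end mark; which end differs from start to start (a squat screw-top jar, 60 mm across, 70 mm high, stands at the other). Origin: centre of its underside, z up.
Not all that is in view belongs to the job. Leave any green look-alike of the handle_4 alone.

How it is judged:
By the outcome, as a careful person would: the job done as asked, in the order asked, and still so for the second after the job is handed in, with the robot touching nothing.
It also fails if it takes over 115 s, if anything falls off the work surface, if the arm or the gripper's body presses on something with over 40 N, if the wrist force passes 120 N, or if a joint passes its speed limit or range.

## Robot

A 6-joint arm with a two-finger parallel gripper is mounted at the origin on the work surface. World frame = base frame: x ahead of the robot, y to its left, z up, the work surface at z = 0. Lengths are in m, angles in rad, forces in N, time in s.
With the tool pointing down it reaches from about 0.275 to 0.775 m from the base axis. Payload 14.6 kg.
Tool frame: the origin (TCP) lies midway between the tips of the shut fingers; the grasp point (between the pads) lies 19 mm behind it; z points along the fingers, y is the line along which they close (so a half turn about z gives the same grasp; the last joint's range is limited). The gripper opens to 85 mm and grips with 20 to 120 N. Pads are 22 mm wide; open, the fingers measure 114 mm over their backs; the gripper's body (76 mm by 85 mm) begins 54 mm behind the grasp point. The pads swing forward as they close: fully open they stand 13 mm farther back than shut.
Start: joints at [1.063, 0.263, -0.048, 1.259, 0, 1.415], TCP at [0.181, 0.493, 0.231] pointing down, gripper open.
Joint ranges: [-2.65, 2.65], [-0.89, 1.7], [-1.18, 1.37], [-2.13, 2.11], [-1.35, 1.29], [-3.14, 3.14]. Speed limits (rad/s): [1.89, 1.89, 2.57, 2.79, 3.14, 3.14].

## Interface

Orientations are given as a 3x3 rotation matrix whose columns are the frame's x, y, z axes.
In Python, from bench import sense, eyes, env, look_for, tip_of gives the robot as it stands.
- The arm moves only by the tool carry_out, never from a script. Its argument "series" is a list of rows, each a list of 4 numbers: the shift along the world's x, y, z scaled (see below), then the turn about the world's z scaled (see below). A call has 1 to 20 rows; each row shifts and turns the commanded pose from where the row before left it; what a row does not reach is not made up. The controller multiplies each number of a shift by 25 mm and each number of a turn by 8 degrees. A row lasts 1/8 s, in which the tool goes at most 62.5 mm and 10.7 degrees, less where a joint would pass 70% of its speed; a pose out of reach is approached as far as the arm can. A call with a number of a shift or a turn outside -1 to 1 is refused whole. A call with a gripper value outside its range is refused whole. "claw" is the opening, from 0 (shut) to 1 (fully open), set as the call begins (left out, the last holds). The fingers move at their own pace and stop on an object; "grip_force" is the grip in N (left out, the last holds). Time passes only in rows, so rows that do not move let the fingers close. It gives the time, the measured TCP pose, the force, the opening and the grip force at its end, in the units of the state.
- sense(): the state, without advancing time (a new reading comes with each control period).
- eyes.get_image(name): name is "scene" or "top" or "wrist"; returns the picture (384x512x3 uint8, red, green, blue); there is no depth.
- eyes.calibration(name): a dict with "fx", "fy", "cx", "cy" (pixels), "cam_to_world" (4x4, takes a point from camera to world coordinates). Camera axes: x right, y down, z forward; pixel columns grow to the right and rows downward; lengths in m; the calibration is good to about 2 mm. A picture is of the moment at which its call begins: read the wrist's pose just before it. calibration takes no time and is no camera call; for the wrist camera it gives the pose at the moment of the call.
- env.finish_job(): hands the job in; it is judged then, once.
Trained networks look in the newest picture that a camera, given by its name, has taken for a name from the list of things; names that differ only in an ending like _2 or _b are one class to them, and where a whole thing is asked for, a point or a joint stands for the part that bears it (a point fixed in the world has none). Each returns a list of dicts, best first, with "score" (0 to 1); they miss things now and then, are a little off and sometimes report something else, mostly with a low value. They report only what shows in the picture. A call takes as long as a camera call. They do not tell look-alikes from the thing itself.
- look_for(camera, query): "rect" ([left, top, width, height] in pixels, round what is visible of it).
- tip_of(camera, query): "point" ([column, row] in pixels: a listed point, or the origin of a listed thing).
The state is a dict: "t": time; "q": joint angles; "dq": joint speeds; "effort": joint torques, N m; "eef_pos": TCP position; "tcp_rot": TCP orientation; "force": force on the tool from outside, world axes, zero at the start; "ft_torque": the same for the moment, N m; "width": opening from 0.0 (shut) to 1.0 (fully open); "finger_force": force on a finger pad.
Only numpy, scipy, OpenCV 4.12 (cv2) and the standard library are available. Lean on these libraries where they do the work, as an engineer would, in place of code of your own. Each camera call takes 0.05 s, during which the arm holds its last target. There are 200 camera calls.

## Working session

There is one attempt and no reset: what is moved stays moved. The work goes in short steps, Python scripts to look and compute and a tool call to move; the robot and the scene stay as the last step left them, time stands still between calls to the robot, and variables do not carry over. Pictures are saved under pics/ and viewed, at most 14 in all, crops included, and the job is handed in when it is done.

Besides the shell and the picture viewer there is one more tool, called as name(argument=value, ...) on one line, values as JSON. carry_out: Moves the arm, as the interface text tells. Shifts and turns lie within -1 to 1; 1 stands for 25 mm of shift or 8 degrees of turn. Its arguments: {"type":"object","properties":{"series":{"type":"array","items":{"type":"array","items":{"type":"number"}}},"claw":{"type":"number"},"grip_force":{"type":"number"}},"required":["series"]}

```bash
mkdir -p pics; ls; python3 - <<'E'
from bench import sense, eyes, env, look_for, tip_of
import cv2, numpy as np
s=sense(); print(s['t'],s['eef_pos'],s['width'],np.round(s['tcp_rot'],3).tolist())
for n in ['scene','top']:
    im=eyes.get_image(n); cv2.imwrite(f'pics/{n}0.png',im[:,:,::-1])
    c=eyes.calibration(n); print(n,c['fx'],c['cx'],c['cy'],np.round(c['cam_to_world'],3).tolist())
    for q in ['handle_1','mark_1','dispenser']:
        print(q,[(np.round(d['point']).tolist(),round(d['score'],2)) for d in tip_of(n,q)], [(np.round(d['rect']).tolist(),round(d['score'],2)) for d in look_for(n,q)])
print(sense()['t'])
E
```

```text
pics
0.0 [0.18125506 0.49242645 0.23083307] 1.0005798662244267 [[-0.938, 0.345, -0.0], [0.345, 0.938, -0.001], [0.0, -0.001, -1.0]]
scene 404.2626952008546 254.23207672277982 191.1613191096334 [[-0.562, 0.552, -0.616, 0.964], [0.827, 0.374, -0.42, 0.297], [-0.002, -0.746, -0.666, 0.532], [0.0, 0.0, 0.0, 1.0]]
handle_1 [([370.0, 195.0], 0.96), ([292.0, 211.0], 0.91), ([214.0, 171.0], 0.64), ([185.0, 152.0], 0.62), ([346.0, 223.0], 0.56), ([331.0, 308.0], 0.38)] [([180.0, 125.0, 14.0, 25.0], 0.9), ([343.0, 202.0, 18.0, 27.0], 0.84), ([202.0, 140.0, 19.0, 40.0], 0.67), ([280.0, 174.0, 27.0, 45.0], 0.64), ([364.0, 155.0, 33.0, 46.0], 0.64)]
mark_1 [([238.0, 244.0], 0.95), ([280.0, 263.0], 0.87), ([166.0, 210.0], 0.66), ([290.0, 212.0], 0.66), ([200.0, 231.0], 0.65)] [([156.0, 199.0, 29.0, 21.0], 0.86), ([264.0, 252.0, 32.0, 21.0], 0.8), ([189.0, 219.0, 24.0, 22.0], 0.7), ([222.0, 234.0, 35.0, 21.0], 0.67)]
dispenser [([330.0, 308.0], 0.55)] [([301.0, 242.0, 64.0, 111.0], 0.58)]
top 396.14532675769163 257.6217762688604 196.44130910625032 [[-0.011, -0.997, 0.078, 0.467], [-1.0, 0.011, 0.006, 0.019], [-0.007, -0.078, -0.997, 0.808], [0.0, 0.0, 0.0, 1.0]]
handle_1 [([341.0, 229.0], 0.96), ([191.0, 287.0], 0.83), ([392.0, 240.0], 0.62), ([194.0, 235.0], 0.56), ([247.0, 218.0], 0.55)] [([235.0, 205.0, 22.0, 25.0], 0.91), ([334.0, 219.0, 26.0, 17.0], 0.84), ([173.0, 279.0, 28.0, 28.0], 0.61), ([384.0, 232.0, 24.0, 18.0], 0.56), ([290.0, 145.0, 21.0, 26.0], 0.38)]
mark_1 [([304.0, 156.0], 0.93), ([222.0, 161.0], 0.93), ([262.0, 158.0], 0.65), ([332.0, 153.0], 0.59)] [([252.0, 147.0, 20.0, 24.0], 0.97), ([289.0, 146.0, 24.0, 22.0], 0.94), ([208.0, 150.0, 30.0, 28.0], 0.93), ([321.0, 140.0, 26.0, 27.0], 0.56)]
dispenser [([175.0, 153.0], 0.89)] [([148.0, 116.0, 37.0, 70.0], 0.59)]
0.7
```

```bash
python3 - <<'E'
import cv2
a=cv2.imread('pics/top0.png')[90:340,110:450]; cv2.imwrite('pics/top0c.png',cv2.resize(a,None,fx=2.3,fy=2.3,interpolation=cv2.INTER_CUBIC))
E
```

```text
(no output)
```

View pics/scene0.png

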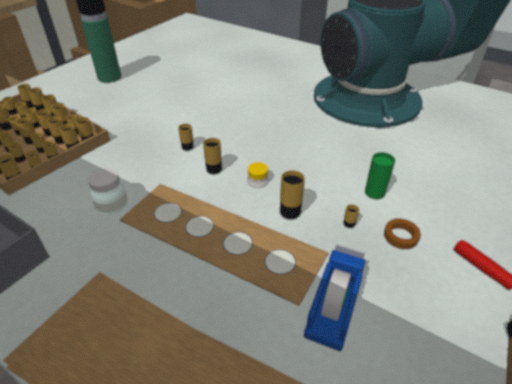

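View pics/top0c.png

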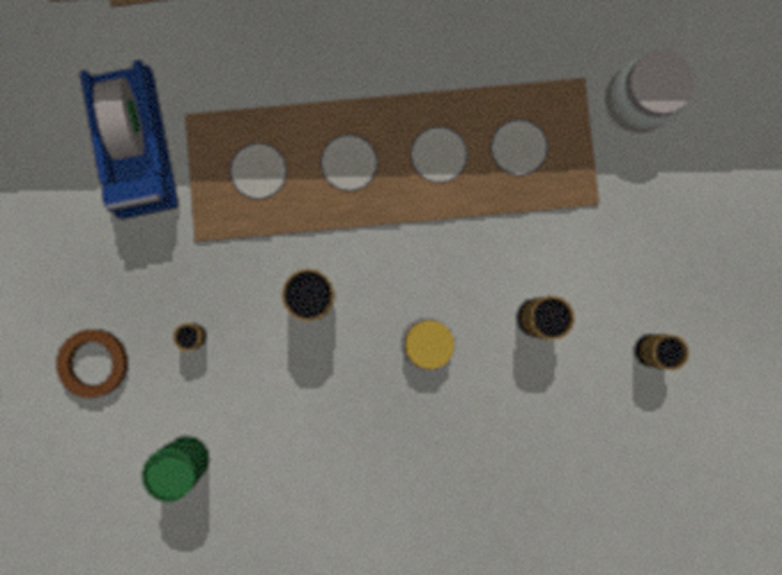

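The top view (+x up, +y left) shows the dispenser at the +y end, so mark_4 takes handle_1. In the crop, the tops are h1 (189,336), h4 (308,295), h3 (548,317) and h2 (668,352). The marks are at (259,170), (349,162), (439,154) and (520,147). The green look-alike, the ring and the yellow-lidded jar are distractors. Next I'll fit the positions precisely.

```bash
cat > h.py <<'E'
from bench import sense, eyes, env, look_for, tip_of
import cv2, numpy as np
from scipy.optimize import minimize
D={1:(.024,.040),2:(.030,.055),3:(.036,.070),4:(.042,.085)}
def proj(c,P):
    M=np.linalg.inv(c['cam_to_world']); p=np.atleast_2d(P)@M[:3,:3].T+M[:3,3]
    return np.c_[c['fx']*p[:,0]/p[:,2]+c['cx'],c['fy']*p[:,1]/p[:,2]+c['cy']]
def ray(c,uv,z):
    T=np.array(c['cam_to_world']); d=T[:3,:3]@[(uv[0]-c['cx'])/c['fx'],(uv[1]-c['cy'])/c['fy'],1]
    return (T[:3,3]+d*(z-T[2,3])/d[2])[:2]
def sil(c,x,y,r,h,z0=0):
    a=np.linspace(0,2*np.pi,48); ring=np.c_[x+r*np.cos(a),y+r*np.sin(a)]
    P=np.r_[np.c_[ring,np.full(48,z0)],np.c_[ring,np.full(48,z0+h)]]
    return cv2.convexHull(proj(c,P).astype(np.float32))
S=4
def fit(c,mask,xy0,r,h,z0=0,span=.05):
    """cylinder position whose silhouette best overlaps mask (in a window)"""
    box=cv2.boundingRect(sil(c,*xy0,r+.015,h,z0)); u,v,w,hh=box
    m=cv2.resize(mask[v:v+hh,u:u+w].astype(np.float32),None,fx=S,fy=S,interpolation=cv2.INTER_LINEAR)
    def f(p):
        k=np.zeros(m.shape,np.uint8); q=((sil(c,*p,r,h,z0)[:,0]-[u-.5,v-.5])*S-.5)
        cv2.fillConvexPoly(k,np.round(q*16).astype(np.int32),1,shift=4); return np.abs(k-m).sum()/k.sum()
    R=minimize(f,xy0,method='Nelder-Mead',options=dict(initial_simplex=np.array(xy0)+[[0,0],[.008,0],[0,.008]],xatol=1e-4))
    return np.round(R.x,4),round(R.fun,2)
def hmask(im):
    b=im.astype(int); hsv=cv2.cvtColor(im,cv2.COLOR_RGB2HSV); return (((b[...,0]-b[...,2])>22)|(b.max(2)<55)).astype(np.uint8)
def mmask(im):
    b=im.astype(int); return ((b[...,0]-b[...,2])<22).astype(np.uint8)
E
python3 - <<'E'
from h import *
o=lambda u,v:(110+u/2.3,90+v/2.3)
for n in ['top','scene']:
    c=eyes.calibration(n); im=cv2.imread(f'pics/{n}0.png')[:,:,::-1].copy(); ct=eyes.calibration('top')
    print(n)
    for i,p in {1:(189,336),2:(668,352),3:(548,317),4:(308,295)}.items():
        r,h=D[i][0]/2,D[i][1]; print('h',i,fit(c,hmask(im),ray(ct,o(*p),h),r,h))
    for i,p in {4:(259,170),3:(349,162),2:(439,154),1:(520,147)}.items():
        print('m',i,fit(c,mmask(im),ray(ct,o(*p),.005),.024,.0001,.005))
E
```

```text
top
h 1 (array([0.4514, 0.1553]), np.float64(0.19))
h 2 (array([ 0.4353, -0.2476]), np.float64(0.14))
h 3 (array([ 0.4646, -0.1483]), np.float64(0.13))
h 4 (array([0.4851, 0.0505]), np.float64(0.07))
m 4 (array([0.5977, 0.0964]), np.float64(0.13))
m 3 (array([0.604 , 0.0156]), np.float64(0.13))
m 2 (array([ 0.6107, -0.0645]), np.float64(0.14))
m 1 (array([ 0.6163, -0.1361]), np.float64(0.15))
scene
h 1 (array([0.446 , 0.1523]), np.float64(0.2))
h 2 (array([ 0.4304, -0.2502]), np.float64(0.19))
h 3 (array([ 0.4601, -0.1503]), np.float64(0.16))
h 4 (array([0.4789, 0.047 ]), np.float64(0.13))
m 4 (array([0.596 , 0.0962]), np.float64(0.08))
m 3 (array([0.6031, 0.0155]), np.float64(0.09))
m 2 (array([ 0.6096, -0.064 ]), np.float64(0.19))
m 1 (array([ 0.6149, -0.1356]), np.float64(0.14))
```

Both cameras agree within about 5 mm, so I'll use the mean. Moving above handle_1 with the closing axis turned across the row.

carry_out(series=[[0.766,-0.966,-0.288,-0.59],[0.766,-0.966,-0.288,-0.59],[0.766,-0.966,-0.288,-0.59],[0.766,-0.966,-0.288,-0.59],[0.766,-0.966,-0.288,-0.59],[0.766,-0.966,-0.288,-0.59],[0.766,-0.966,-0.288,-0.59],[0.766,-0.966,-0.288,-0.59],[0.766,-0.966,-0.288,-0.59],[0.766,-0.966,-0.288,-0.59],[0.766,-0.966,-0.288,-0.59],[0.766,-0.966,-0.288,-0.59],[0.766,-0.966,-0.288,-0.59],[0.766,-0.966,-0.288,-0.59],[0,0,0,0],[0,0,0,0]], claw=1)

```text
t: 2.7
eef_pos: [0.4492, 0.1548, 0.1305]
tcp_rot: [[-0.065, 0.998, -0.0], [0.998, 0.065, 0.0], [0.0, -0.0, -1.0]]
force: [-0.4, -0.5, 0.9]
width: 0.998
finger_force: 0.0
```

```bash
python3 - <<'E'
from h import *
s=sense(); print(s['t'],s['eef_pos'],np.round(s['tcp_rot'],3).tolist())
c=eyes.calibration('wrist'); im=eyes.get_image('wrist'); cv2.imwrite('pics/w1.png',im[:,:,::-1])
print(np.round(c['cam_to_world'],3).tolist())
print(fit(c,hmask(im),(.449,.154),.012,.04))
cv2.polylines(im,[np.int32(sil(c,.449,.154,.012,.04))],True,(255,0,0)); cv2.imwrite('pics/w1o.png',im[:,:,::-1])
E
```

```text
2.7 [0.44924749 0.15475964 0.13054153] [[-0.065, 0.998, -0.0], [0.998, 0.065, 0.0], [0.0, -0.0, -1.0]]
[[0.998, 0.064, 0.017, 0.444], [0.066, -0.96, -0.273, 0.224], [-0.001, 0.273, -0.962, 0.273], [0.0, 0.0, 0.0, 1.0]]
(array([0.4497, 0.1529]), np.float64(0.08))
```

View pics/w1o.png

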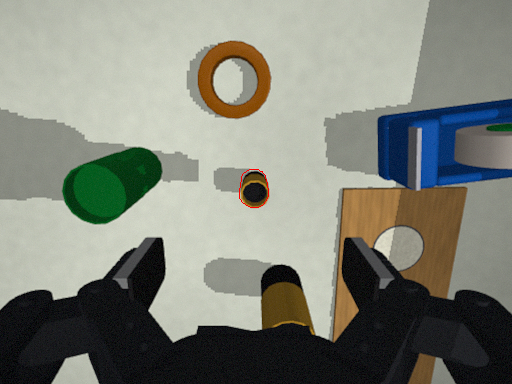

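The wrist view shows handle_1 at (255,190), and the fitted outline matches it. Descending to grasp.

carry_out(series=[[0,-0.07,-0.8,0],[0,0,-0.8,0],[0,0,-0.8,0],[0,0,-0.8,0],[0,0,-0.8,0],[0,0,-0.6,0],[0,0,-0.35,0],[0,0,0,0],[0,0,0,0]], claw=1)

```text
t: 3.88
eef_pos: [0.4498, 0.153, 0.0073]
tcp_rot: [[-0.065, 0.998, 0.001], [0.998, 0.065, 0.0], [0.0, 0.001, -1.0]]
force: [0.7, -0.2, -0.1]
width: 0.998
finger_force: 0.0
```

carry_out(series=[[0,0,0,0],[0,0,0,0],[0,0,0,0],[0,0,0,0],[0,0,0,0],[0,0,0,0],[0,0,0,0],[0,0,0,0]], claw=0, grip_force=25)

```text
t: 4.88
eef_pos: [0.4496, 0.1528, 0.0069]
tcp_rot: [[-0.065, 0.998, 0.0], [0.998, 0.065, 0.0], [-0.0, 0.0, -1.0]]
force: [-0.8, -0.4, 5.3]
width: 0.273
finger_force: 24.9
```

carry_out(series=[[0,0,0.85,0],[0,0,0.85,0],[0,0,0.85,0],[0,0,0.85,0],[0,0,0.8,0],[0.983,-0.379,0,0],[0.983,-0.379,0,0],[0.983,-0.379,0,0],[0.983,-0.379,0,0],[0.983,-0.379,0,0],[0.983,-0.379,0,0],[0,0,0,0],[0,0,0,0]])

```text
t: 6.5
eef_pos: [0.5962, 0.0961, 0.1114]
tcp_rot: [[-0.065, 0.998, -0.001], [0.998, 0.065, 0.0], [0.0, -0.001, -1.0]]
force: [-0.2, 0.3, -0.5]
width: 0.271
finger_force: 24.7
```

```bash
python3 - <<'E'
from h import *
s=sense(); print(s['t'],s['eef_pos'],s['width'])
c=eyes.calibration('wrist'); im=eyes.get_image('wrist'); z=s['eef_pos'][2]-.007
print('mark',fit(c,mmask(im),(.597,.096),.024,.0001,.005),'held',fit(c,hmask(im),s['eef_pos'][:2],.012,.04,z))
cv2.polylines(im,[np.int32(sil(c,*s['eef_pos'][:2],.012,.04,z))],True,(255,0,0)); 
cv2.polylines(im,[np.int32(sil(c,.597,.096,.024,.0001,.005))],True,(0,255,0)); cv2.imwrite('pics/w2o.png',im[:,:,::-1])
E
```

```text
6.5 [0.59623248 0.0961317  0.11143885] 0.27112990167555395
mark (array([0.5952, 0.0971]), np.float64(0.27)) held (array([0.5973, 0.0871]), np.float64(3.03))
```

View pics/w2o.png

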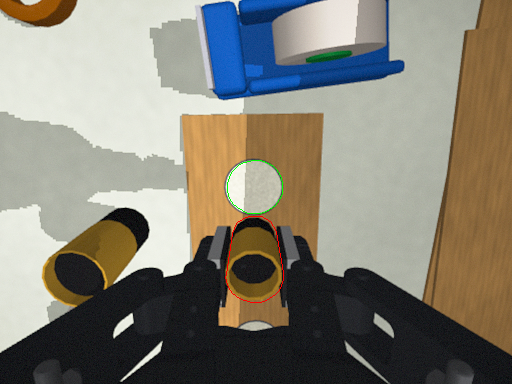

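The held handle and the mark outlines both match the picture. Lowering.

carry_out(series=[[0.03,0,-0.8,0],[0,0,-0.8,0],[0,0,-0.8,0],[0,0,-0.8,0],[0,0,-0.4,0],[0,0,-0.24,0],[0,0,-0.1,0],[0,0,0,0],[0,0,0,0]])

```text
t: 7.68
eef_pos: [0.598, 0.096, 0.0136]
tcp_rot: [[-0.065, 0.998, 0.001], [0.998, 0.065, 0.0], [-0.0, 0.001, -1.0]]
force: [0.6, -1.0, -0.3]
width: 0.274
finger_force: 24.7
```

carry_out(series=[[0,0,-0.06,0],[0,0,0,0],[0,0,0,0]])

```text
t: 8.05
eef_pos: [0.5979, 0.096, 0.0119]
tcp_rot: [[-0.065, 0.998, 0.0], [0.998, 0.065, 0.0], [-0.0, 0.0, -1.0]]
force: [0.1, 0.6, 3.2]
width: 0.273
finger_force: 24.9
```

carry_out(series=[[0,0,0,0],[0,0,0,0],[0,0,0,0],[0,0,0,0],[0,0,0.5,0],[0,0,0.9,0],[0,0,0.9,0],[0,0,0.9,0],[0,0,0.9,0],[0,0,0.9,0]], claw=0.7)

```text
t: 9.3
eef_pos: [0.5977, 0.096, 0.1385]
tcp_rot: [[-0.065, 0.998, 0.001], [0.998, 0.065, 0.0], [-0.0, 0.001, -1.0]]
force: [-0.2, -0.2, 0.5]
width: 0.697
finger_force: 0.0
```

carry_out(series=[[-0.47,-0.986,0,0],[-0.47,-0.986,0,0],[-0.47,-0.986,0,0],[-0.47,-0.986,0,0],[-0.47,-0.986,0,0],[-0.47,-0.986,0,0],[-0.47,-0.986,0,0],[-0.47,-0.986,0,0],[-0.47,-0.986,0,0],[-0.47,-0.986,0,0],[-0.47,-0.986,0,0],[-0.47,-0.986,0,0],[-0.47,-0.986,0,0],[-0.47,-0.986,0,0],[0,0,0,0],[0,0,0,0]], claw=1)

```text
t: 11.3
eef_pos: [0.4333, -0.2488, 0.1372]
tcp_rot: [[-0.064, 0.998, 0.0], [0.998, 0.064, -0.0], [-0.0, 0.0, -1.0]]
force: [-0.3, 0.9, -0.4]
width: 1.002
finger_force: 0.0
```

```bash
python3 - <<'E'
from h import *
c=eyes.calibration('scene'); im=eyes.get_image('scene')
print('h1 scene',fit(c,hmask(im),(.597,.096),.012,.04,.005),fit(c,mmask(im),(.597,.096),.024,.0001,.005))
cv2.imwrite('pics/s3.png',cv2.resize(im[110:310,120:390],None,fx=2.5,fy=2.5)[:,:,::-1])
s=sense(); print(s['t'],s['eef_pos'],s['width'])
c=eyes.calibration('wrist'); im=eyes.get_image('wrist')
print('h2',fit(c,hmask(im),(.433,-.249),.015,.055),'h3',fit(c,hmask(im),(.462,-.149),.018,.07))
cv2.imwrite('pics/w3.png',im[:,:,::-1])
E
```

```text
h1 scene (array([0.5855, 0.0906]), np.float64(1.98)) (array([0.5971, 0.097 ]), np.float64(0.37))
11.35 [ 0.43346277 -0.24858799  0.1370874 ] 0.99722678940472
h2 (array([ 0.4334, -0.2469]), np.float64(0.06)) h3 (array([ 0.4629, -0.1468]), np.float64(0.04))
```

View pics/s3.png

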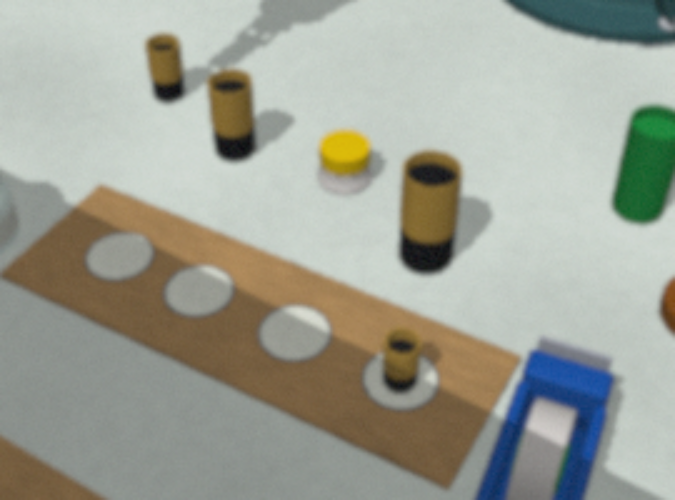

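Handle_1 stands centred on mark_4, with its base at (401,383) against the mark at (400,379). Now handle_2.

carry_out(series=[[0,0.07,-0.8,0],[0,0,-0.8,0],[0,0,-0.8,0],[0,0,-0.8,0],[0,0,-0.8,0],[0,0,-0.5,0],[0,0,-0.26,0],[0,0,0,0],[0,0,0,0]], claw=1)

```text
t: 12.52
eef_pos: [0.4335, -0.2476, 0.0182]
tcp_rot: [[-0.065, 0.998, 0.001], [0.998, 0.065, -0.001], [-0.001, 0.001, -1.0]]
force: [-0.7, -0.9, 0.0]
width: 0.997
finger_force: 0.0
```

carry_out(series=[[0,0,0,0],[0,0,0,0],[0,0,0,0],[0,0,0,0],[0,0,0,0],[0,0,0,0],[0,0,0,0],[0,0,0,0]], claw=0, grip_force=30)

```text
t: 13.52
eef_pos: [0.4333, -0.2474, 0.0179]
tcp_rot: [[-0.065, 0.998, 0.0], [0.998, 0.065, -0.0], [-0.0, 0.0, -1.0]]
force: [-0.7, -0.4, 5.2]
width: 0.342
finger_force: 29.3
```

carry_out(series=[[0,0,0.88,0],[0,0,0.88,0],[0,0,0.88,0],[0,0,0.88,0],[0,0,0.88,0],[0.619,0.954,0,0],[0.619,0.954,0,0],[0.619,0.954,0,0],[0.619,0.954,0,0],[0.619,0.954,0,0],[0.619,0.954,0,0],[0.619,0.954,0,0],[0.619,0.954,0,0],[0.619,0.954,0,0],[0.619,0.954,0,0],[0.619,0.954,0,0],[0,0,0,0],[0,0,0,0]])

```text
t: 15.78
eef_pos: [0.6031, 0.0147, 0.1275]
tcp_rot: [[-0.065, 0.998, -0.001], [0.998, 0.065, -0.0], [-0.0, -0.001, -1.0]]
force: [0.3, -1.1, -0.6]
width: 0.341
finger_force: 29.8
```

```bash
python3 - <<'E'
from h import *
s=sense(); print(s['t'],s['eef_pos'],s['width'])
c=eyes.calibration('wrist'); im=eyes.get_image('wrist'); z=s['eef_pos'][2]-.018
print('mark',fit(c,mmask(im),(.6035,.0155),.024,.0001,.005),'h1',fit(c,hmask(im),(.597,.096),.012,.04,.005))
cv2.polylines(im,[np.int32(sil(c,*s['eef_pos'][:2],.015,.055,z))],True,(255,0,0)); 
cv2.polylines(im,[np.int32(sil(c,.6035,.0155,.024,.0001,.005))],True,(0,255,0))
cv2.polylines(im,[np.int32(sil(c,.597,.096,.024,.0001,.005))],True,(0,255,0)); cv2.imwrite('pics/w4o.png',im[:,:,::-1])
E
```

```text
15.775 [0.60306817 0.01471127 0.12745346] 0.34129281235752235
mark (array([0.6016, 0.0161]), np.float64(0.31)) h1 (array([0.597 , 0.0972]), np.float64(3.5))
```

View pics/w4o.png

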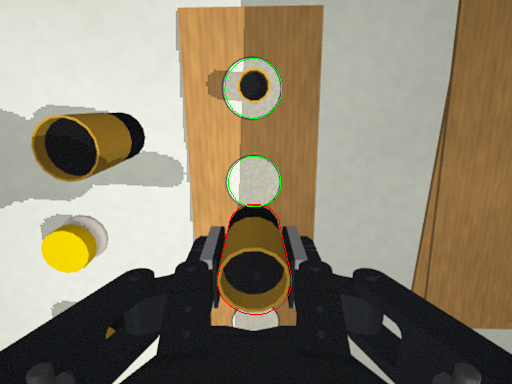

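The overlays match: mark_3 at (254,182), and handle_1 sitting on mark_4 at (253,86). Lowering handle_2.

carry_out(series=[[0,0.03,-0.8,0],[0,0,-0.8,0],[0,0,-0.8,0],[0,0,-0.8,0],[0,0,-0.6,0],[0,0,-0.3,0],[0,0,-0.1,0],[0,0,0,0],[0,0,0,0],[0,0,0,0]])

```text
t: 17.08
eef_pos: [0.6036, 0.0157, 0.023]
tcp_rot: [[-0.065, 0.998, 0.0], [0.998, 0.065, -0.0], [-0.0, 0.0, -1.0]]
force: [-0.2, 0.0, 0.5]
width: 0.342
finger_force: 29.8
```

carry_out(series=[[0,0,0,0],[0,0,0,0],[0,0,0,0],[0,0,0,0],[0,0,0.5,0],[0,0,0.9,0],[0,0,0.9,0],[0,0,0.9,0],[0,0,0.9,0],[0,0,0.9,0],[0,0,0,0]], claw=0.75)

```text
t: 18.45
eef_pos: [0.6043, 0.0157, 0.1499]
tcp_rot: [[-0.065, 0.998, 0.003], [0.998, 0.065, -0.0], [-0.001, 0.003, -1.0]]
force: [0.4, -0.4, -0.6]
width: 0.75
finger_force: 0.0
```

carry_out(series=[[-0.804,-0.929,0,0],[-0.804,-0.929,0,0],[-0.804,-0.929,0,0],[-0.804,-0.929,0,0],[-0.804,-0.929,0,0],[-0.804,-0.929,0,0],[-0.804,-0.929,0,0],[0,0,0,0],[0,0,0,0]], claw=1)

```text
t: 19.58
eef_pos: [0.4628, -0.1466, 0.1476]
tcp_rot: [[-0.064, 0.998, -0.0], [0.998, 0.064, 0.0], [0.0, -0.0, -1.0]]
force: [-0.1, -0.2, 0.5]
width: 1.0
finger_force: 0.0
```

```bash
python3 - <<'E'
from h import *
s=sense(); print(s['t'],s['eef_pos'],s['width'])
c=eyes.calibration('wrist'); im=eyes.get_image('wrist')
print('h3',fit(c,hmask(im),(.4629,-.1468),.018,.07),'h4',fit(c,hmask(im),(.482,.049),.021,.085))
E
```

```text
19.575 [ 0.46281576 -0.1466491   0.14761459] 0.9995435974582719
h3 (array([ 0.463 , -0.1474]), np.float64(0.05)) h4 (array([0.5051, 0.0295]), np.float64(1.43))
```

carry_out(series=[[0,-0.02,-0.8,0],[0,0,-0.8,0],[0,0,-0.8,0],[0,0,-0.8,0],[0,0,-0.8,0],[0,0,-0.5,0],[0,0,-0.2,0],[0,0,0,0],[0,0,0,0]], claw=1)

```text
t: 20.75
eef_pos: [0.4631, -0.1475, 0.0307]
tcp_rot: [[-0.065, 0.998, 0.001], [0.998, 0.065, -0.0], [-0.0, 0.001, -1.0]]
force: [0.7, -0.4, -0.1]
width: 1.003
finger_force: 0.0
```

carry_out(series=[[0,0,0,0],[0,0,0,0],[0,0,0,0],[0,0,0,0],[0,0,0,0],[0,0,0,0],[0,0,0,0],[0,0,0,0]], claw=0, grip_force=30)

```text
t: 21.75
eef_pos: [0.4629, -0.1474, 0.0304]
tcp_rot: [[-0.065, 0.998, 0.0], [0.998, 0.065, -0.0], [-0.0, 0.0, -1.0]]
force: [-1.3, 0.1, 5.8]
width: 0.413
finger_force: 29.6
```

carry_out(series=[[0,0,0.88,0],[0,0,0.88,0],[0,0,0.88,0],[0,0,0.88,0],[0,0,0.88,0],[0.981,0.554,0,0],[0.981,0.554,0,0],[0.981,0.554,0,0],[0.981,0.554,0,0],[0.981,0.554,0,0],[0.981,0.554,0,0],[0,0,0,0],[0,0,0,0]])

```text
t: 23.38
eef_pos: [0.6093, -0.0643, 0.1399]
tcp_rot: [[-0.065, 0.998, -0.001], [0.998, 0.065, 0.0], [0.0, -0.001, -1.0]]
force: [-0.3, -0.8, 0.2]
width: 0.416
finger_force: 30.3
```

```bash
python3 - <<'E'
from h import *
s=sense(); print(s['t'],s['eef_pos'],s['width'])
c=eyes.calibration('wrist'); im=eyes.get_image('wrist'); z=s['eef_pos'][2]-.0304
for x,y in [(.597,.096),(.6035,.0155),(.610,-.0643)]: cv2.polylines(im,[np.int32(sil(c,x,y,.024,.0001,.005))],True,(0,255,0))
cv2.polylines(im,[np.int32(sil(c,*s['eef_pos'][:2],.018,.07,z))],True,(255,0,0)); cv2.imwrite('pics/w5o.png',im[:,:,::-1])
E
```

```text
23.375 [ 0.60929603 -0.06434519  0.13989424] 0.41617979619103923
```

View pics/w5o.png

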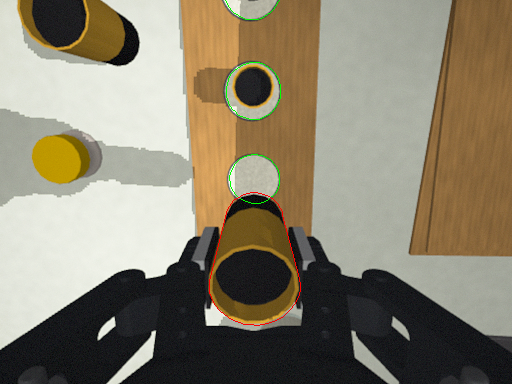

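The overlays match again: mark_2 at (254,180), and handle_2 on mark_3 at (253,88). Lowering handle_3.

carry_out(series=[[0,0,-0.8,0],[0,0,-0.8,0],[0,0,-0.8,0],[0,0,-0.8,0],[0,0,-0.6,0],[0,0,-0.3,0],[0,0,-0.08,0],[0,0,0,0],[0,0,0,0],[0,0,0,0]])

```text
t: 24.68
eef_pos: [0.6101, -0.0643, 0.036]
tcp_rot: [[-0.065, 0.998, 0.001], [0.998, 0.065, -0.0], [-0.0, 0.0, -1.0]]
force: [0.1, -0.8, -0.9]
width: 0.415
finger_force: 30.4
```

carry_out(series=[[0,0,-0.02,0],[0,0,0,0],[0,0,0,0],[0,0,0,0],[0,0,0.5,0],[0,0,0.9,0],[0,0,0.9,0],[0,0,0.9,0],[0,0,0.9,0],[0,0,0.9,0],[0,0,0.4,0]], claw=0.8)

```text
t: 26.05
eef_pos: [0.6103, -0.0644, 0.1721]
tcp_rot: [[-0.065, 0.998, 0.002], [0.998, 0.065, -0.001], [-0.001, 0.002, -1.0]]
force: [1.0, -0.5, -1.7]
width: 0.799
finger_force: 0.0
```

carry_out(series=[[-0.853,0.755,0,0],[-0.853,0.755,0,0],[-0.853,0.755,0,0],[-0.853,0.755,0,0],[-0.853,0.755,0,0],[-0.853,0.755,0,0],[0,0,0,0],[0,0,0,0]], claw=1)

```text
t: 27.05
eef_pos: [0.4824, 0.0488, 0.1704]
tcp_rot: [[-0.065, 0.998, 0.0], [0.998, 0.065, -0.0], [-0.0, 0.0, -1.0]]
force: [-0.7, -0.1, -0.5]
width: 1.0
finger_force: 0.0
```

```bash
python3 - <<'E'
from h import *
s=sense(); print(s['t'],s['eef_pos'],s['width'])
c=eyes.calibration('wrist'); im=eyes.get_image('wrist')
p,r=fit(c,hmask(im),(.482,.051),.021,.085); print('h4',p,r)
cv2.polylines(im,[np.int32(sil(c,*p,.021,.085))],True,(255,0,0)); cv2.imwrite('pics/w6o.png',im[:,:,::-1])
E
```

```text
27.05 [0.4823645  0.0487723  0.17036111] 0.9996044776528886
h4 [0.4831 0.0491] 0.04
```

View pics/w6o.png

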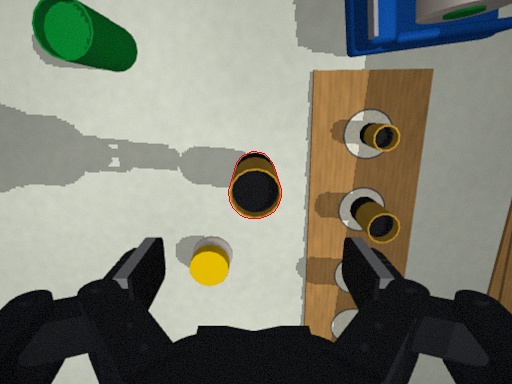

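The fit on handle_4 is good, at (255,187). The standing handles show on the board, with handle_3 hidden behind a finger. Grasping handle_4.

carry_out(series=[[0.02,0.01,-0.8,0],[0,0,-0.8,0],[0,0,-0.8,0],[0,0,-0.8,0],[0,0,-0.8,0],[0,0,-0.7,0],[0,0,-0.3,0],[0,0,0,0],[0,0,0,0]], claw=1)

```text
t: 28.22
eef_pos: [0.4829, 0.0491, 0.0458]
tcp_rot: [[-0.064, 0.998, 0.001], [0.998, 0.064, -0.0], [-0.0, 0.001, -1.0]]
force: [-0.6, -0.0, -0.5]
width: 1.004
finger_force: 0.0
```

carry_out(series=[[0,0,0,0],[0,0,0,0],[0,0,0,0],[0,0,0,0],[0,0,0,0],[0,0,0,0],[0,0,0,0],[0,0,0,0]], claw=0, grip_force=30)

```text
t: 29.22
eef_pos: [0.4827, 0.0492, 0.0455]
tcp_rot: [[-0.065, 0.998, 0.001], [0.998, 0.065, -0.0], [-0.0, 0.001, -1.0]]
force: [-0.0, 0.4, 5.6]
width: 0.481
finger_force: 30.4
```

carry_out(series=[[0,0,0.92,0],[0,0,0.92,0],[0,0,0.92,0],[0,0,0.92,0],[0,0,0.92,0],[0.664,-0.926,0,0],[0.664,-0.926,0,0],[0.664,-0.926,0,0],[0.664,-0.926,0,0],[0.664,-0.926,0,0],[0.664,-0.926,0,0],[0.664,-0.926,0,0],[0.664,-0.926,0,0],[0,0,0,0],[0,0,0,0]])

```text
t: 31.1
eef_pos: [0.6147, -0.1355, 0.1599]
tcp_rot: [[-0.065, 0.998, -0.001], [0.998, 0.065, 0.0], [0.001, -0.001, -1.0]]
force: [-0.6, -0.2, -0.9]
width: 0.482
finger_force: 30.8
```

```bash
python3 - <<'E'
from h import *
s=sense(); print(s['t'],s['eef_pos'],s['width'])
c=eyes.calibration('wrist'); im=eyes.get_image('wrist'); z=s['eef_pos'][2]-.0455
for x,y in [(.6035,.0155),(.610,-.0643),(.6155,-.136)]: cv2.polylines(im,[np.int32(sil(c,x,y,.024,.0001,.005))],True,(0,255,0))
cv2.polylines(im,[np.int32(sil(c,*s['eef_pos'][:2],.021,.085,z))],True,(255,0,0)); cv2.imwrite('pics/w7o.png',im[:,:,::-1])
E
```

```text
31.1 [ 0.6147348 -0.1355041  0.1598654] 0.48212690299948124
```

View pics/w7o.png

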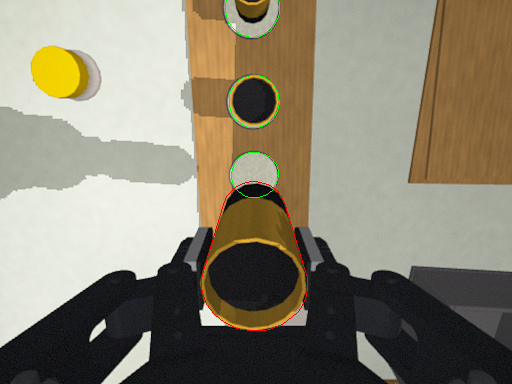

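Mark_1 is at (254,175), and handle_3 is centred on mark_2 at (254,101). Lowering handle_4.

carry_out(series=[[0,0,-0.8,0],[0,0,-0.8,0],[0,0,-0.8,0],[0,0,-0.8,0],[0,0,-0.7,0],[0,0,-0.36,0],[0,0,-0.1,0],[0,0,0,0],[0,0,0,0],[0,0,0,0]])

```text
t: 32.4
eef_pos: [0.6154, -0.136, 0.0516]
tcp_rot: [[-0.065, 0.998, 0.001], [0.998, 0.065, -0.0], [-0.0, 0.001, -1.0]]
force: [-0.0, -0.4, -1.4]
width: 0.487
finger_force: 30.8
```

carry_out(series=[[0,0,0,0],[0,0,0,0],[0,0,0,0],[0,0,0,0],[0,0,0.5,0],[0,0,0.9,0],[0,0,0.9,0],[0,0,0.9,0],[0,0,0.9,0],[0,0,0.9,0],[0,0,0.5,0],[-0.9,0,0,0],[-0.9,0,0,0],[-0.9,0,0,0],[-0.9,0,0,0],[-0.9,0,0,0],[-0.9,0,0,0],[-0.9,0,0,0],[-0.9,0,0,0],[0,0,0,0]], claw=0.85)

```text
t: 34.9
eef_pos: [0.4343, -0.1358, 0.1891]
tcp_rot: [[-0.064, 0.998, 0.0], [0.998, 0.064, -0.0], [-0.0, 0.0, -1.0]]
force: [0.5, -0.2, 0.5]
width: 0.851
finger_force: 0.0
```

```bash
python3 - <<'E'
from h import *
M={4:(.597,.096),3:(.6035,.0155),2:(.610,-.0643),1:(.6155,-.136)}
out=[]
for n,(u,v) in {'scene':(130,110),'top':(130,110)}.items():
    im=eyes.get_image(n); c=eyes.calibration(n)
    for m,p in M.items():
        d,h=D[5-m]; cv2.polylines(im,[np.int32(sil(c,*p,d/2,h,.005))],True,(255,0,0),1)
    out.append(cv2.resize(im[v:v+190,u:u+250],None,fx=1.58,fy=1.58,interpolation=cv2.INTER_CUBIC))
cv2.imwrite('pics/fin.png',np.hstack(out)[:,:,::-1])
E
```

```text
(no output)
```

View pics/fin.png

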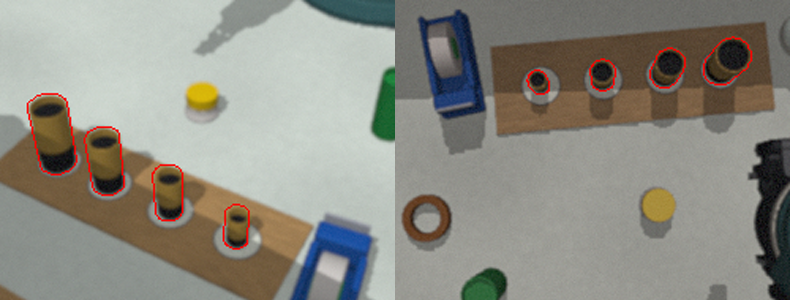

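All four stand upright and centred in the right order, and the dispenser hasn't moved. Handing in.

```bash
python3 -c "
from bench import env
print(env.finish_job())"
```

```text
the job is handed in; nothing more can be done
None
```

The four handles stand upright and centred on their marks, shortest next to the tape dispenser and rising to the tallest at the far end; the dispenser was not moved, and the job was handed in at about 35 s of the 115 s allowed.

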